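# Park the miniatures crate in its ramp dock

## Task

Put the lidded wooden crate of miniatures away in its dock: slide it squarely up the little ramp, without lifting it off or tipping it over, and push it against the sprung pad until its back edge drops down behind the lip at the top of the ramp, so that it lies level and the pad keeps it pressed against the lip when you let go. Be gentle with the pad, do not ram it to the end of its travel, and leave the two loose figures near the dock standing where they are.

Things in the scene. Friction and masses are not known exactly. Their poses are not given: they have to be found in the camera images.
- crate: Closed slatted wooden crate with a flat lid, nothing to hold it by: 100 mm long (x), 90 mm wide (y), 55 mm high, 0.3 to 0.6 kg. Origin: centre of its underside, z up. Starts on the table before the ramp's foot, its x within 0.4 rad of uphill, up to 30 mm off the centre line. It slides easily on the waxed dock (let go on the ramp, it slides back down); more friction on the table.
- dock: Plywood dock fixed to the table, 298 mm long, 130 mm wide. Origin on the table at the middle of the ramp's foot; x points uphill along the dock, y across it, z up. The 15 degree ramp rises from x = 0, z = 0 to z = 38.5 mm at x = 144 mm. Then comes the lip, behind it the pocket, the sprung pad and a back wall (75 mm high, x = 284 to 298 mm).
- rails (a point): Point on the ramp's centre line where the straight side rails begin (dock x = 33 mm). Rails are 12 mm thick with 102 mm between them, from here to the back wall; towards the foot they flare out to about 118 mm at x = -5 mm. Their tops are about 20 mm above the ramp's surface, and at z = 62 mm from x = 140 mm on.
- lip (a point): Middle of the lip's back top edge (dock x = 150 mm, z = 38.5 mm). Its level top is 6 mm long, its back face upright; the pocket's level floor behind it is 10 mm lower. Axes as the dock's.
- home (a point): Where the crate's origin is when it is home: on the pocket's floor (dock x = 200 mm, y = 0, z = 28.5 mm), the crate level, its back against the lip, the pad pressed in by 6 mm. Axes as the dock's.
- pad_face (a point): Middle of the face of the sprung rubber pad at the pocket's far end, 80 mm wide, from 3 to 25 mm above the pocket's floor. At rest it is at dock x = 244 mm, so the crate must press it in before its back edge can drop.
- pad (a joint): Travel of the sprung pad in m, 0 to 0.020, uphill; 12 N to start, 18 N at the end. The crate's back clears the lip with the pad in by 6 to 9 mm. Friction on the pusher can hold the back edge up, and then the pad shoves the crate out over the lip again as the pusher withdraws: bring the back down first, e.g. by moving the pusher down as it pushes.
- pagoda: Loose stone-grey pagoda tower figure, 44 mm across, 82 mm high, on the table just beyond the dock's back wall. Origin at the centre of its foot.
- house: Loose brick house figure, 45 x 48 mm, about 48 mm high, beside the dock on its -y side. Origin at the centre of its foot.

How it is judged:
By the outcome, as a careful person would: the job done as asked, in the order asked, and still so for the second after the job is handed in, with the robot touching nothing.
It also fails if it takes over 58 s, if anything falls off the work surface, if the arm or the gripper's body presses on something with over 40 N, if the wrist force passes 120 N, or if a joint passes its speed limit or range.

## Robot

A 6-joint arm with a two-finger parallel gripper is mounted at the origin on the work surface. World frame = base frame: x ahead of the robot, y to its left, z up, the work surface at z = 0. Lengths are in m, angles in degrees, forces in N, time in s.
With the tool pointing down it reaches from about 0.4 to 0.825 m from the base axis. Payload 7 kg.
Tool frame: the origin (TCP) lies at the very end of the fingers, on their centre line; the grasp point (between the pads) lies 19 mm behind it (hold_point_z is the distance from the TCP to the grasp point, in m); x points along the fingers, y is the direction in which the jaws open and shut, and the axes are right-handed (so a half turn about x gives the same grasp; the last joint's range is limited). The gripper opens to 88 mm and grips with 3 to 60 N. Pads are 19 mm wide; open, the fingers measure 130 mm over their backs; the gripper's body (78 mm by 193 mm) begins 47 mm behind the grasp point.
Start: joints at [-53.566, 20.546, 0.682, 0, -70.136, -16.507], TCP at [0.23, -0.635, 0.227] pointing down, gripper open.
Joint ranges: [-176.03, 176.03], [-82.01, 121.73], [-58.28, 71.71], [-173.87, 95.51], [-174.79, -0.11], [-173.66, 173.66]. Speed limits (degrees/s): [136.94, 136.94, 172.46, 180, 180, 180].

## Interface

Orientations are given as [roll, pitch, yaw] about the fixed x, y, z axes, in that order (R = Rz(yaw) Ry(pitch) Rx(roll)).
In Python, from plant import * gives the robot as it stands.
- The arm moves only by the shell command python3 -m crank 'ROWS'. ROWS is a JSON object of lists of equal length, an entry for each row: "delta_pos": the shift along the tool's x, y, z in m, a list of three; "turn": the turn, a rotation vector about the tool's x, y, z in degrees, a list of three; "grip": the opening, from 0 (shut) to 1 (fully open). A call has 1 to 12 rows; each row is the pose to reach, as a shift and turn from the pose commanded when the call began, along the tool's axes at that moment; what a row does not reach only later rows make up. A row lasts 1/12 s, in which the tool goes at most 41.7 mm and 7.16 degrees, less where a joint would pass 70% of its speed; a pose out of reach is approached as far as the arm can. A call with a gripper value outside its range is refused whole. The fingers move at their own pace and stop on an object; the grip force is fixed at half the most. Time passes only in rows, so rows that repeat a pose let the fingers close. It gives the time, the measured TCP pose, the force and the opening at its end, in the units of the state.
- get_obs(): the state, without advancing time (a new reading comes with each control period).
- snapshot(name): name is "side" or "top"; returns a dict with "pixels" (384x512x3 uint8, blue, green, red), "range_z" (384x512 float32, m along the optical axis (not along the pixel's ray), 0 where there is no reading), "camera_matrix" (3x3 intrinsics, pixels), "eye" and "rotation" of the camera in the world. Camera axes: x right, y up, looking along -z (the intrinsics and any distortion apply to the point x, -y, -z); pixel columns grow to the right and rows downward; lengths in m; the calibration is good to about 2 mm. A picture is of the moment at which its call begins.
- close_job(): hands the job in, once; it reports no verdict.
The state is a dict: "clock": time; "joint_pos": joint angles; "qvel": joint speeds; "tau": joint torques, N m; "tool_pos": TCP position; "orientation": TCP orientation; "force": force on the tool from outside, world axes, zero at the start; "moment": the same for the moment, N m; "opening": finger opening in m.
Only numpy, scipy, OpenCV 4.12 (cv2) and the standard library are available. Lean on these libraries where they do the work, as an engineer would, in place of code of your own. Each camera call takes 0.05 s, during which the arm holds its last target. There are 200 camera calls.

## Working session

There is one attempt and no reset: what is moved stays moved. The work goes in short steps, Python scripts to look and compute and a shell command to move; the robot and the scene stay as the last step left them, time stands still between calls to the robot, and variables do not carry over. Pictures are saved under pics/ and viewed, about 8 in all and at most 12, crops included, and the job is handed in when it is done.

```bash
mkdir -p pics; ls
cat > h.py <<'E'
from plant import *
import numpy as np, cv2
def cloud(s):
    K=np.array(s["camera_matrix"]); z=s["range_z"]; v,u=np.mgrid[:z.shape[0],:z.shape[1]]
    p=np.stack([(u-K[0,2])/K[0,0]*z,-(v-K[1,2])/K[1,1]*z,-z],-1)
    w=p@np.array(s["rotation"]).T+np.array(s["eye"]); w[z==0]=np.nan
    return w
E
python3 - <<'E'
from h import *
o=get_obs(); print(o)
for n in("top","side"):
    s=snapshot(n); print({k:v for k,v in s.items() if k not in("pixels","range_z")})
    np.savez(f"{n}.npz",px=s["pixels"],w=cloud(s)); cv2.imwrite(f"pics/{n}0.png",s["pixels"])
E
```

```text
pics
{'clock': 0.0, 'joint_pos': array([-5.35663939e+01,  2.05895283e+01,  6.33463590e-01, -2.02187212e-02,
       -7.01337251e+01, -1.65076604e+01]), 'qvel': array([-0.07736534, -0.15295583,  0.03846243,  0.00439191,  0.03755355,
       -0.02193301]), 'tau': array([ 6.70111112e-04, -5.82719100e+01,  2.93068779e+01,  6.99743852e+00,
        6.96397852e-03, -1.84136634e-04]), 'tool_pos': array([ 0.22986573, -0.6341434 ,  0.22564152]), 'orientation': array([ 94.55710505,  89.90821984, 114.47616492]), 'force': array([ 0.28929034,  0.32267252, -0.03508668]), 'moment': array([0.00352794, 0.03905607, 0.01349523]), 'opening': 0.08750816111823087}
{'camera_matrix': array([[399.55696719,   0.        , 256.30784559],
       [  0.        , 399.55696719, 188.69904968],
       [  0.        ,   0.        ,   1.        ]]), 'eye': array([0.34604504, 0.0692889 , 1.00995198]), 'rotation': array([ 10.94578483,   1.99631706, -90.42615367])}Traceback (most recent call last):
  File "<stdin>", line 5, in <module>
  File "h.py", line 6, in cloud
    w=p@np.array(s["rotation"]).T+np.array(s["eye"]); w[z==0]=np.nan
      ~~~~~~~~~~~~~~~~~~~~~~~~~~~^~~~~~~~~~~~~~~~~~~
ValueError: operands could not be broadcast together with shapes (384,512) (3,)
```

```bash
cat > h.py <<'E'
from plant import *
import numpy as np, cv2
from scipy.spatial.transform import Rotation as Ro
def cloud(s):
    K=np.array(s["camera_matrix"]); z=s["range_z"]; v,u=np.mgrid[:z.shape[0],:z.shape[1]]
    p=np.stack([(u-K[0,2])/K[0,0]*z,-(v-K[1,2])/K[1,1]*z,-z],-1)
    w=p@Ro.from_euler("xyz",s["rotation"],degrees=True).as_matrix().T+np.array(s["eye"]); w[z==0]=np.nan
    return w
E
python3 - <<'E'
from h import *
ims=[]
for n in("top","side"):
    s=snapshot(n); print({k:v for k,v in s.items() if k not in("pixels","range_z")})
    w=cloud(s); np.savez(f"{n}.npz",px=s["pixels"],w=w); cv2.imwrite(f"pics/{n}0.png",s["pixels"])
    print(np.round(w[40::76,50::100],3).tolist())
E
```

```text
{'camera_matrix': array([[399.55696719,   0.        , 256.30784559],
       [  0.        , 399.55696719, 188.69904968],
       [  0.        ,   0.        ,   1.        ]]), 'eye': array([0.34604504, 0.0692889 , 1.00995198]), 'rotation': array([ 10.94578483,   1.99631706, -90.42615367])}
[[[1.448, 1.141, -0.749], [1.43, 0.64, -0.743], [1.424, 0.153, -0.756], [1.139, -0.227, -0.306], [1.387, -0.793, -0.74]], [[0.723, 0.622, 0.069], [0.745, 0.388, 0.002], [0.741, 0.119, -0.003], [0.735, -0.147, -0.002], [0.728, -0.406, 0.002]], [[0.537, 0.635, 0.016], [0.537, 0.379, 0.002], [0.533, 0.119, 0.001], [0.53, -0.136, -0.001], [0.526, -0.387, 0.0]], [[0.345, 0.619, 0.012], [0.343, 0.37, 0.002], [0.341, 0.12, -0.0], [0.34, -0.126, -0.0], [0.338, -0.369, -0.0]], [[0.164, 0.608, 0.001], [0.163, 0.363, 0.001], [0.163, 0.121, 0.002], [0.163, -0.117, 0.001], [0.28, -0.081, 0.65]]]
{'camera_matrix': array([[415.79184686,   0.        , 251.66292007],
       [  0.        , 415.79184686, 191.11388969],
       [  0.        ,   0.        ,   1.        ]]), 'eye': array([ 0.24518347, -0.56654019,  0.49356752]), 'rotation': array([ 57.09121541,  -1.26709884, -21.35633445])}
[[[0.212, -0.013, 0.373], [0.516, 1.277, 0.067], [1.16, 1.765, -0.082], [1.506, 1.27, 0.006], [1.511, 0.643, 0.145]], [[0.188, 0.017, 0.269], [0.384, 0.529, 0.04], [0.68, 0.528, 0.002], [1.512, 1.176, -0.365], [1.507, 0.54, -0.112]], [[0.125, 0.279, 0.0], [0.325, 0.207, 0.002], [0.504, 0.078, 0.042], [0.734, 0.063, 0.002], [1.509, 0.435, -0.394]], [[0.128, 0.031, 0.001], [0.284, -0.028, 0.002], [0.421, -0.136, 0.054], [0.603, -0.142, 0.001], [0.767, -0.201, 0.0]], [[0.13, -0.129, 0.001], [0.258, -0.177, 0.001], [0.388, -0.226, 0.002], [0.519, -0.274, 0.0], [0.652, -0.323, 0.001]]]
```

View pics/top0.png

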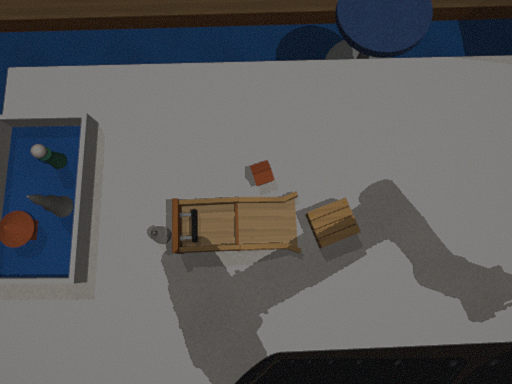

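View pics/side0.png

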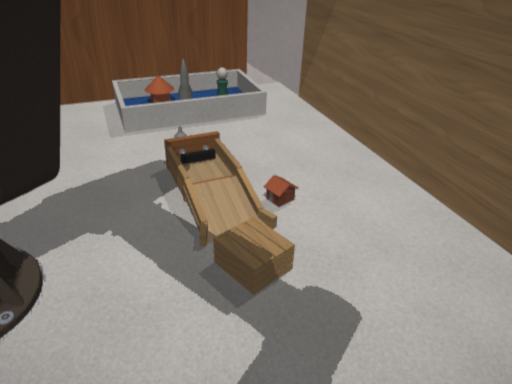

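Top view: the dock's foot is at about (298,223) and its back wall at about (176,226), so uphill is world +y. The crate is at (333,223), the house at (262,173) and the pagoda at (157,234). The side view agrees. Next I'll measure the poses.

```bash
cat >> h.py <<'E'
def top_rect(w,box,zl,zh):
    x0,x1,y0,y1=box
    m=(w[...,0]>x0)&(w[...,0]<x1)&(w[...,1]>y0)&(w[...,1]<y1)&(w[...,2]>zl)&(w[...,2]<zh)
    m=cv2.morphologyEx(m.astype(np.uint8),cv2.MORPH_OPEN,np.ones((2,2)))>0
    p=w[m]; return p,cv2.minAreaRect((p[:,:2]*1000).astype(np.float32))
E
python3 - <<'E'
from h import *
for n in("top","side"):
    w=np.load(n+".npz")["w"]
    for nm,b,zl,zh in(("crate",(.3,.55,-.27,-.06),.045,.065),("wall",(.3,.52,.2,.31),.067,.09),("house",(.5,.65,-.05,.15),.01,.06),("pagoda",(.3,.6,.285,.36),.02,.1),("rails",(.3,.52,.06,.26),.056,.068)):
        p,r=top_rect(w,b,zl,zh); print(n,nm,len(p),np.round(np.median(p,0),3),np.round(r[0],1),np.round(r[1],1),round(r[2],1),np.round(np.nanmax(p[:,2]),3))
E
```

```text
top crate 1172 [nan nan nan] [452.1 -98.7] [91.4 95.1] 20.5 0.061
top wall 378 [nan nan nan] [440.7 289.2] [ 27.4 128.1] 80.6 0.08
top house 793 [nan nan nan] [545.5 103.4] [103.4  97.4] 13.6 0.06
top pagoda 759 [nan nan nan] [440.6 297.2] [ 76.4 119.7] 57.4 0.087
top rails 530 [nan nan nan] [416.7 172.6] [ 78.  185.9] 43.0 0.069
side crate 2033 [nan nan nan] [ 467.9 -102.1] [146.7  80.6] 2.0 0.059
side wall 326 [0.442 0.289 0.072] [495.  335.3] [238.2  85.4] 41.7 0.078
side house 1246 [nan nan nan] [535.  114.2] [189.4 141.7] 47.4 0.059
side pagoda 855 [nan nan nan] [474.3 371.6] [268.6 119.9] 69.4 0.082
side rails 404 [nan nan nan] [466.1 249.1] [169.1 237.3] 2.1 0.066
```

```bash
cat > fit.py <<'E'
from h import *
def comp(w,box,zl,zh,k=1):
    x0,x1,y0,y1=box
    m=((w[...,0]>x0)&(w[...,0]<x1)&(w[...,1]>y0)&(w[...,1]<y1)&(w[...,2]>zl)&(w[...,2]<zh)).astype(np.uint8)
    n,l,st,_=cv2.connectedComponentsWithStats(m,connectivity=4)
    out=[]
    for i in (1+np.argsort(-st[1:,4]))[:k]:
        p=w[l==i]; r=cv2.minAreaRect((p[:,:2]*1000).astype(np.float32))
        out.append((len(p),np.round(p.mean(0),4).tolist(),np.round(r[0],1).tolist(),np.round(r[1],1).tolist(),round(r[2],1),round(float(p[:,2].max()),3)))
        q=p[:,:2]-p[:,:2].mean(0); out[-1]+=(np.round(np.degrees(np.arctan2(*np.linalg.svd(q,full_matrices=False)[2][0][::-1])),2),)
    return out
E
python3 - <<'E'
from fit import *
for n in("top","side"):
    w=np.load(n+".npz")["w"]
    for nm,b,zl,zh,k in(("crate",(.35,.55,-.2,-.03),.048,.062,1),("wall",(.35,.52,.25,.31),.069,.082,1),("house",(.5,.65,-.0,.15),.012,.06,1),("pagoda",(.35,.5,.305,.37),.01,.1,1),("rails",(.35,.52,.1,.262),.056,.068,2)):
        for c in comp(w,b,zl,zh,k): print(n,nm,*c)
E
```

```text
top crate 1568 [0.4477, -0.0833, 0.0553] [448.8, -82.2] [90.1, 100.1] 20.6 0.061 123.23
top wall 367 [0.442, 0.2935, 0.075] [443.6, 293.5] [128.4, 15.0] 1.7 0.08 -177.9
top house 414 [0.5754, 0.0874, 0.0412] [577.6, 88.1] [55.5, 47.8] 18.2 0.054 -161.23
top pagoda 274 [0.424, 0.3353, 0.045] [424.2, 338.8] [36.6, 40.8] 60.1 0.087 166.29
top rails 278 [0.3899, 0.1993, 0.0621] [390.1, 197.8] [12.1, 128.2] 2.0 0.067 91.96
top rails 268 [0.5036, 0.1993, 0.0618] [504.4, 197.5] [13.1, 128.1] 1.8 0.067 -87.71
side crate 2447 [0.4454, -0.0884, 0.0556] [447.8, -81.4] [91.7, 102.4] 20.2 0.059 -56.69
side wall 281 [0.4406, 0.2915, 0.074] [443.0, 294.4] [129.6, 17.6] 1.8 0.078 -178.19
side house 630 [0.5084, 0.0655, 0.0331] [509.1, 72.5] [24.5, 146.8] 7.9 0.06 -83.64
side pagoda 72 [0.4239, 0.3381, 0.0675] [424.0, 338.5] [17.6, 29.0] 70.9 0.083 175.3
side rails 219 [0.389, 0.1898, 0.0617] [389.3, 194.7] [12.6, 134.2] 2.6 0.065 -87.63
side rails 202 [0.5025, 0.1925, 0.0615] [503.4, 196.4] [12.8, 128.9] 1.8 0.066 -87.48
```

```bash
cat > g.py <<'E'
from h import *
import sys
A=np.radians(91.9); u=np.array([np.cos(A),np.sin(A),0]); v=np.array([-np.sin(A),np.cos(A),0]); k=np.array([0,0,1.]); O=np.array([.453,.0029,0])
o=get_obs(); p=np.array(o["tool_pos"]); R=Ro.from_euler("xyz",o["orientation"],degrees=True)
D=np.array([u,v,k])
def goal(x,y,z,tilt,yaw=0,s=1):
    t=np.radians(tilt); c=Ro.from_rotvec(np.radians(yaw)*k)
    X=c.apply(np.sin(t)*u-np.cos(t)*k); Y=c.apply(v)*s
    G=Ro.from_matrix(np.stack([X,Y,np.cross(X,Y)],1))
    return R.inv().apply(O+x*u+y*v+z*k-p),(R.inv()*G).as_rotvec(degrees=True)
print("t",round(o["clock"],2),"dock tcp mm",np.round(D@(p-O)*1000,1),"F dock",np.round(D@o["force"],1),"M",np.round(o["moment"],1),"open",round(o["opening"],4),"J",np.round(o["joint_pos"],0))
print("axes dock: x",np.round(D@R.as_matrix()[:,0],2),"y",np.round(D@R.as_matrix()[:,1],2),"z",np.round(D@R.as_matrix()[:,2],2))
if len(sys.argv)>1:
    a=[float(q) for q in sys.argv[1:]]
    for s in(1,-1):
        d,r=goal(*[q/1000 for q in a[:3]],*a[3:],s=s) ; print(s,"delta",np.round(d,4),"turn",np.round(r,1))
E
python3 g.py -185 7 150 30; python3 g.py -185 7 22 30
```

```text
t 0.15 dock tcp mm [-629.4  244.1  225.8] F dock [ 0.1 -0.1  0.3] M [-0.   0.  -0.1] open 0.0876 J [-54.  21.   1.  -0. -70. -17.]
axes dock: x [ 0.  0. -1.] y [0.95 0.31 0.  ] z [ 0.31 -0.95 -0.  ]
1 delta [0.0762 0.3492 0.363 ] turn [-70.3 -25.9  18.8]
-1 delta [0.0762 0.3492 0.363 ] turn [105.2  20.4  28.1]
t 0.15 dock tcp mm [-629.4  244.1  225.8] F dock [ 0.1 -0.1  0.3] M [-0.   0.  -0.1] open 0.0876 J [-54.  21.   1.  -0. -70. -17.]
axes dock: x [ 0.  0. -1.] y [0.95 0.31 0.  ] z [ 0.31 -0.95 -0.  ]
1 delta [0.2042 0.349  0.363 ] turn [-70.3 -25.9  18.8]
-1 delta [0.2042 0.349  0.363 ] turn [105.2  20.4  28.1]
```

```bash
python3 -m crank '{"delta_pos":[[0.076,0.349,0.363],[0.076,0.349,0.363],[0.076,0.349,0.363],[0.076,0.349,0.363],[0.076,0.349,0.363],[0.076,0.349,0.363],[0.076,0.349,0.363],[0.076,0.349,0.363],[0.076,0.349,0.363],[0.076,0.349,0.363],[0.076,0.349,0.363],[0.076,0.349,0.363]],"turn":[[-70,-26,19],[-70,-26,19],[-70,-26,19],[-70,-26,19],[-70,-26,19],[-70,-26,19],[-70,-26,19],[-70,-26,19],[-70,-26,19],[-70,-26,19],[-70,-26,19],[-70,-26,19]],"grip":[0.45,0.45,0.45,0.45,0.45,0.45,0.45,0.45,0.45,0.45,0.45,0.45]}'; python3 g.py -185 7 22 30
```

```text
clock: 1.15
tool_pos: [0.449, -0.1896, 0.1504]
orientation: [0.3, 59.7, 92.3]
force: [1.6, -0.3, -0.2]
opening: 0.0394
t 1.15 dock tcp mm [-192.2   10.4  150.4] F dock [-0.4 -1.5 -0.2] M [-1.8 -0.2 -0.1] open 0.0394 J [-23.  19.  -8. -28. -79.  35.]
axes dock: x [ 0.51  0.   -0.86] y [-0.  1.  0.] z [ 0.86 -0.    0.51]
1 delta [ 0.1144 -0.0038 -0.0586] turn [-0.   0.3 -0.2]
-1 delta [ 0.1144 -0.0038 -0.0586] turn [180.   -0.3  -0.5]
```

```bash
python3 -m crank '{"delta_pos":[[0.03,-0.001,-0.016],[0.06,-0.002,-0.03],[0.09,-0.003,-0.046],[0.115,-0.004,-0.058],[0.115,-0.004,-0.058],[0.115,-0.004,-0.058]],"turn":[[0,0,0],[0,0,0],[0,0,0],[0,0,0],[0,0,0],[0,0,0]],"grip":[0.45,0.45,0.45,0.45,0.45,0.45]}'; python3 g.py -110 7 20 30
```

```text
clock: 1.65
tool_pos: [0.4508, -0.1828, 0.0225]
orientation: [0.7, 59.7, 92.3]
force: [0.4, -0.8, 1.0]
opening: 0.0396
t 1.65 dock tcp mm [-185.6    8.3   22.5] F dock [-0.8 -0.4  1. ] M [-1.6  0.  -0. ] open 0.0396 J [-23.  28. -13. -30. -66.  41.]
axes dock: x [ 0.5   0.   -0.86] y [0.   1.   0.01] z [ 0.86 -0.01  0.5 ]
1 delta [ 0.0403 -0.0011  0.064 ] turn [-0.3  0.3 -0.2]
-1 delta [ 0.0403 -0.0011  0.064 ] turn [179.7  -0.3  -0.4]
```

```bash
python3 -m crank '{"delta_pos":[[0.007,0,0.011],[0.013,0,0.021],[0.016,0,0.026],[0.019,0,0.031],[0.022,0,0.035],[0.025,0,0.039],[0.028,0,0.043],[0.031,0,0.048],[0.034,-0.001,0.053],[0.037,-0.001,0.058],[0.040,-0.001,0.063],[0.040,-0.001,0.063]],"turn":[[0,0,0],[0,0,0],[0,0,0],[0,0,0],[0,0,0],[0,0,0],[0,0,0],[0,0,0],[0,0,0],[0,0,0],[0,0,0],[0,0,0]],"grip":[0.45,0.45,0.45,0.45,0.45,0.45,0.45,0.45,0.45,0.45,0.45,0.45]}'; python3 g.py -90 7 22 30
python3 - <<'E'
from fit import *
s=snapshot("top"); w=cloud(s); s2=snapshot("side"); w2=cloud(s2)
for a in(w,w2):print(*comp(a,(.35,.55,-.15,.04),.048,.062,1)[0])
cv2.imwrite("pics/a.png",np.hstack([s["pixels"][120:320,120:420],s2["pixels"][120:320,120:420]]))
E
```

```text
clock: 2.65
tool_pos: [0.4503, -0.1073, 0.0204]
orientation: [0.3, 59.8, 92.0]
force: [-0.3, -0.3, -0.0]
opening: 0.0395
t 2.65 dock tcp mm [-110.1    6.3   20.4] F dock [-0.3  0.3 -0. ] M [-1.6  0.1 -0. ] open 0.0395 J [-16.  25. -18. -33. -61.  38.]
axes dock: x [ 0.5   0.   -0.86] y [0. 1. 0.] z [ 0.86 -0.    0.5 ]
1 delta [0.0087 0.0008 0.0181] turn [-0.2  0.2 -0.1]
-1 delta [0.0087 0.0008 0.0181] turn [ 1.798e+02 -1.000e-01 -3.000e-01]
1589 [0.4594, -0.0472, 0.0554] [459.8, -47.5] [90.2, 100.4] 5.8 0.061 94.99
837 [0.4496, -0.0229, 0.056] [456.7, -26.4] [89.5, 62.2] 6.1 0.059 -169.77
```

View pics/a.png

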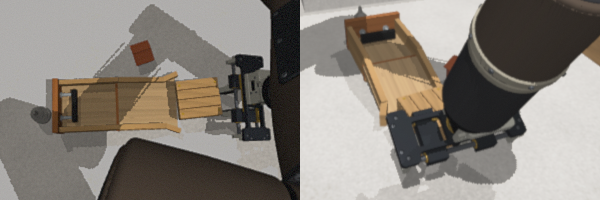

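The crate is now 3.9° off square and 5 mm off the centre line. I'll keep pushing with both fingers.

```bash
python3 -m crank '{"delta_pos":[[0.002,0,0.004],[0.004,-0.001,0.008],[0.006,-0.001,0.012],[0.008,-0.002,0.016],[0.010,-0.003,0.020],[0.012,-0.004,0.024],[0.014,-0.004,0.028],[0.016,-0.005,0.032],[0.018,-0.006,0.036],[0.020,-0.006,0.040],[0.022,-0.006,0.043],[0.022,-0.006,0.043]],"turn":[[0,0,0],[0,0,0],[0,0,0],[0,0,0],[0,0,0],[0,0,0],[0,0,0],[0,0,0],[0,0,0],[0,0,0],[0,0,0],[0,0,0]],"grip":[0.45,0.45,0.45,0.45,0.45,0.45,0.45,0.45,0.45,0.45,0.45,0.45]}'; python3 g.py -10 0 24 30
python3 - <<'E'
from fit import *
s=snapshot("top"); w=cloud(s)
p=comp(w,(.39,.52,-.12,.1),.05,.085,2); print(*p,sep="\n")
cv2.imwrite("pics/b.png",cv2.resize(s["pixels"][170:280,160:320],None,fx=4,fy=4))
E
```

```text
clock: 3.75
tool_pos: [0.455, -0.0593, 0.0231]
orientation: [0.3, 59.8, 92.0]
force: [0.0, -0.2, 0.2]
opening: 0.0393
t 3.75 dock tcp mm [-62.3   0.   23.1] F dock [-0.2 -0.   0.2] M [-1.7  0.   0. ] open 0.0393 J [-11.  24. -20. -35. -59.  34.]
axes dock: x [ 0.5   0.   -0.86] y [0. 1. 0.] z [ 0.86 -0.    0.5 ]
1 delta [0.0256 0.0001 0.0456] turn [-0.2  0.2 -0. ]
-1 delta [0.0256 0.0001 0.0456] turn [ 1.798e+02 -1.000e-01 -3.000e-01]
(1604, [0.4598, -0.0042, 0.0611], [460.5, -4.7], [89.9, 101.9], 2.2, 0.071, np.float64(92.66))
(39, [0.4821, -0.0702, 0.0602], [482.2, -69.2], [21.9, 11.9], 37.7, 0.072, np.float64(-143.25))
```

View pics/b.png

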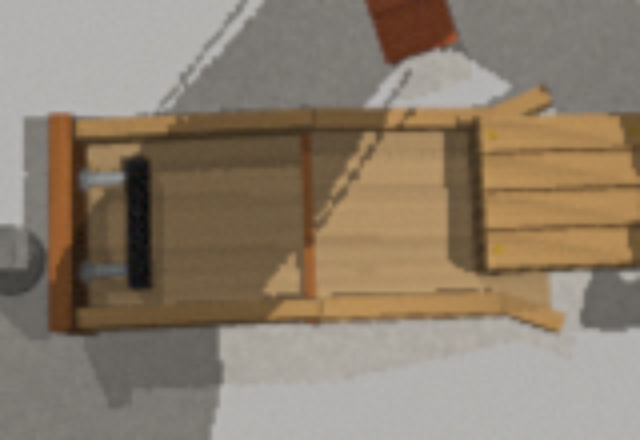

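The crate is square now, with its front between the rails and bearing towards the -y rail. I'll continue up the ramp, drifting slightly towards +y.

```bash
python3 -m crank '{"delta_pos":[[0.002,0.001,0.004],[0.004,0.001,0.008],[0.006,0.002,0.012],[0.009,0.002,0.016],[0.011,0.003,0.020],[0.013,0.003,0.024],[0.015,0.004,0.028],[0.017,0.004,0.032],[0.019,0.005,0.036],[0.022,0.005,0.040],[0.0245,0.005,0.044],[0.026,0.005,0.047]],"turn":[[0,0,0],[0,0,0],[0,0,0],[0,0,0],[0,0,0],[0,0,0],[0,0,0],[0,0,0],[0,0,0],[0,0,0],[0,0,0],[0,0,0]],"grip":[0.45,0.45,0.45,0.45,0.45,0.45,0.45,0.45,0.45,0.45,0.45,0.45]}'; python3 g.py 60 4 42 30
python3 - <<'E'
from fit import *
s=snapshot("top"); w=cloud(s)
p=comp(w,(.39,.52,-.12,.15),.05,.1,2); print(*p,sep="\n")
E
```

```text
clock: 4.8
tool_pos: [0.4485, -0.0062, 0.0242]
orientation: [0.3, 59.8, 92.0]
force: [0.5, -1.6, 0.5]
opening: 0.0395
t 4.8 dock tcp mm [-9.   4.8 24.2] F dock [-1.6 -0.4  0.5] M [-2.3  0.  -0. ] open 0.0395 J [ -5.  22. -23. -37. -56.  31.]
axes dock: x [ 0.5   0.   -0.86] y [0. 1. 0.] z [ 0.86 -0.    0.5 ]
1 delta [ 0.0193 -0.0006  0.0686] turn [-0.2  0.2 -0. ]
-1 delta [ 0.0193 -0.0006  0.0686] turn [ 1.798e+02 -1.000e-01 -3.000e-01]
(1677, [0.4531, 0.0462, 0.0676], [454.6, 42.8], [89.7, 112.4], 1.6, 0.084, np.float64(-91.33))
(75, [0.5061, 0.1316, 0.0555], [506.1, 131.0], [10.7, 38.2], 1.7, 0.067, np.float64(-84.66))
```

```bash
python3 -m crank '{"delta_pos":[[0.002,0,0.006],[0.003,0,0.012],[0.005,0,0.018],[0.007,-0.001,0.024],[0.008,-0.001,0.030],[0.010,-0.002,0.036],[0.012,-0.002,0.042],[0.013,-0.002,0.048],[0.015,-0.003,0.054],[0.016,-0.003,0.059],[0.018,-0.003,0.064],[0.0193,-0.003,0.0686]],"turn":[[0,0,0],[0,0,0],[0,0,0],[0,0,0],[0,0,0],[0,0,0],[0,0,0],[0,0,0],[0,0,0],[0,0,0],[0,0,0],[0,0,0]],"grip":[0.45,0.45,0.45,0.45,0.45,0.45,0.45,0.45,0.45,0.45,0.45,0.45]}'; python3 g.py 110 1 58 30
python3 - <<'E'
from fit import *
s=snapshot("side"); s2=snapshot("top"); w=cloud(s2)
p=comp(w,(.39,.52,-.0,.25),.07,.12,2); print(*p,sep="\n")
cv2.imwrite("pics/c.png",np.hstack([cv2.resize(s["pixels"][100:300,130:330],None,fx=2,fy=2),cv2.resize(s2["pixels"][140:340,130:330],None,fx=2,fy=2)]))
E
```

```text
clock: 5.85
tool_pos: [0.4494, 0.0629, 0.0421]
orientation: [0.3, 59.8, 92.0]
force: [-0.0, -2.8, -0.1]
opening: 0.0394
t 5.85 dock tcp mm [60.1  1.6 42.1] F dock [-2.8  0.1 -0.1] M [-2.3  0.1 -0. ] open 0.0394 J [  3.  18. -24. -39. -54.  24.]
axes dock: x [ 0.5   0.   -0.86] y [0. 1. 0.] z [ 0.86 -0.    0.5 ]
1 delta [ 0.0114 -0.0004  0.0511] turn [-0.2  0.2 -0. ]
-1 delta [ 0.0114 -0.0004  0.0511] turn [179.8  -0.   -0.3]
(1438, [0.4548, 0.124, 0.0886], [455.4, 125.2], [90.3, 86.9], 2.3, 0.103, np.float64(-176.38))
```

View pics/c.png

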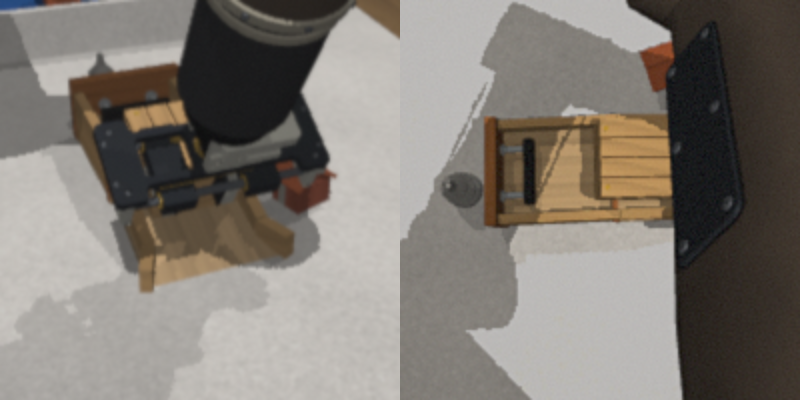

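```bash
python3 -m crank '{"delta_pos":[[0.001,0,0.004],[0.002,0,0.008],[0.003,0,0.012],[0.004,0,0.017],[0.005,0,0.021],[0.006,0,0.025],[0.007,0,0.030],[0.008,0,0.034],[0.009,0,0.038],[0.010,0,0.043],[0.011,0,0.047],[0.0114,0,0.051]],"turn":[[0,0,0],[0,0,0],[0,0,0],[0,0,0],[0,0,0],[0,0,0],[0,0,0],[0,0,0],[0,0,0],[0,0,0],[0,0,0],[0,0,0]],"grip":[0.45,0.45,0.45,0.45,0.45,0.45,0.45,0.45,0.45,0.45,0.45,0.45]}'; python3 g.py 130 1 60 30
cat > lid.py <<'E'
from h import *
import g
def lid(w):
    q=(w-g.O)@g.D.T
    m=(abs(q[...,1])<.04)&(q[...,0]>.13)&(q[...,0]<.26)&(q[...,2]>.068)&(q[...,2]<.12)
    n,l,st,_=cv2.connectedComponentsWithStats(m.astype(np.uint8)); i=1+np.argmax(st[1:,4]); p=q[l==i]
    a,b,c=np.linalg.lstsq(np.c_[p[:,0]-.2,p[:,1],np.ones(len(p))],p[:,2],rcond=None)[0]
    print("lid n",len(p),"front x",np.round(np.percentile(p[:,0],[1,99])*1000,1),"nose-up deg",round(np.degrees(np.arctan(a)),1),"roll",round(np.degrees(np.arctan(b)),1),"z at x200",round(c*1000,1))
if __name__=="__main__":
    for nm in("top","side"): lid(cloud(snapshot(nm)))
E
python3 lid.py
```

```text
clock: 6.95
tool_pos: [0.4479, 0.1127, 0.0578]
orientation: [0.3, 59.8, 92.0]
force: [0.2, -0.7, -0.4]
opening: 0.0394
t 6.95 dock tcp mm [109.9   1.5  57.8] F dock [-0.7 -0.2 -0.4] M [-1.8  0.1 -0. ] open 0.0394 J [  9.  16. -25. -39. -52.  18.]
axes dock: x [ 0.5   0.   -0.86] y [0. 1. 0.] z [ 0.86 -0.    0.5 ]
1 delta [ 0.0082 -0.0004  0.0185] turn [-0.2  0.2 -0. ]
-1 delta [ 0.0082 -0.0004  0.0185] turn [ 1.798e+02 -1.000e-01 -3.000e-01]
t 6.95 dock tcp mm [109.9   1.5  57.8] F dock [-0.7 -0.2 -0.4] M [-1.8  0.1 -0. ] open 0.0394 J [  9.  16. -25. -39. -52.  18.]
axes dock: x [ 0.5   0.   -0.86] y [0. 1. 0.] z [ 0.86 -0.    0.5 ]
lid n 670 front x [175.  220.7] nose-up deg -8.5 roll -0.6 z at x200 86.7
lid n 17 front x [131.  178.4] nose-up deg -7.1 roll 6.5 z at x200 89.4
```

```bash
python3 -m crank '{"delta_pos":[[0.001,0,0.003],[0.002,0,0.006],[0.004,0,0.009],[0.005,0,0.012],[0.007,0,0.015],[0.0082,0,0.0185],[0.0082,0,0.0185]],"turn":[[0,0,0],[0,0,0],[0,0,0],[0,0,0],[0,0,0],[0,0,0],[0,0,0]],"grip":[0.45,0.45,0.45,0.45,0.45,0.45,0.45]}'; python3 g.py 138 1 57 30; python3 lid.py | grep lid
```

```text
clock: 7.63
tool_pos: [0.4473, 0.133, 0.0601]
orientation: [0.3, 59.8, 92.0]
force: [0.3, -0.3, 0.7]
opening: 0.0396
t 7.63 dock tcp mm [130.2   1.4  60.1] F dock [-0.3 -0.3  0.7] M [-1.6  0.1  0. ] open 0.0396 J [ 12.  15. -25. -39. -51.  16.]
axes dock: x [ 0.5   0.   -0.86] y [0. 1. 0.] z [ 0.86 -0.    0.5 ]
1 delta [ 0.0066 -0.0004  0.0052] turn [-0.2  0.2 -0. ]
-1 delta [ 0.0066 -0.0004  0.0052] turn [ 1.798e+02 -1.000e-01 -3.000e-01]
lid n 382 front x [213.2 239.3] nose-up deg -6.3 roll -1.3 z at x200 88.0
lid n 38 front x [138.3 143.8] nose-up deg -19.2 roll -2.0 z at x200 59.2
```

```bash
python3 -m crank '{"delta_pos":[[0.001,0,0.001],[0.002,0,0.002],[0.003,0,0.003],[0.005,0,0.004],[0.0066,0,0.0052],[0.0066,0,0.0052]],"turn":[[0,0,0],[0,0,0],[0,0,0],[0,0,0],[0,0,0],[0,0,0]],"grip":[0.45,0.45,0.45,0.45,0.45,0.45]}'; python3 g.py 142 1 54 30; python3 lid.py | grep lid
```

```text
clock: 8.23
tool_pos: [0.447, 0.1404, 0.0567]
orientation: [0.3, 59.8, 92.0]
force: [-0.5, 0.3, 0.4]
opening: 0.0394
t 8.23 dock tcp mm [137.6   1.4  56.7] F dock [0.3 0.5 0.4] M [-1.7  0.1 -0. ] open 0.0394 J [ 13.  15. -25. -40. -51.  15.]
axes dock: x [ 0.5   0.   -0.86] y [0. 1. 0.] z [ 0.86 -0.    0.5 ]
1 delta [ 0.0045 -0.0004  0.0025] turn [-0.2  0.2 -0. ]
-1 delta [ 0.0045 -0.0004  0.0025] turn [ 1.798e+02 -1.000e-01 -3.000e-01]
lid n 295 front x [226.4 246.5] nose-up deg -5.8 roll -0.9 z at x200 88.5
lid n 41 front x [137.5 150.9] nose-up deg -30.4 roll 1.6 z at x200 47.1
```

```bash
python3 -m crank '{"delta_pos":[[0.001,0,0.001],[0.002,0,0.0015],[0.003,0,0.002],[0.004,0,0.0025],[0.005,0,0.003],[0.005,0,0.003]],"turn":[[0,0,0],[0,0,0],[0,0,0],[0,0,0],[0,0,0],[0,0,0]],"grip":[0.45,0.45,0.45,0.45,0.45,0.45]}'; python3 g.py 146 1 51 30; python3 lid.py | grep lid
```

```text
clock: 8.83
tool_pos: [0.4478, 0.143, 0.0544]
orientation: [0.0, 60.0, 91.8]
force: [-0.3, -12.9, 8.0]
opening: 0.0396
t 8.83 dock tcp mm [140.2   0.5  54.4] F dock [-12.8   0.8   8. ] M [-4.4  0.2  0.2] open 0.0396 J [ 13.  16. -25. -40. -50.  15.]
axes dock: x [ 0.5  -0.   -0.87] y [0. 1. 0.] z [ 0.87 -0.    0.5 ]
1 delta [0.0058 0.0005 0.0033] turn [-0.1 -0.   0. ]
-1 delta [0.0058 0.0005 0.0033] turn [1.799e+02 1.000e-01 0.000e+00]
lid n 232 front x [232.1 249. ] nose-up deg -7.3 roll -0.6 z at x200 89.7
lid n 40 front x [134.6 152.5] nose-up deg -24.2 roll -0.1 z at x200 53.3
```

```bash
python3 -m crank '{"delta_pos":[[0.001,0,0.0006],[0.002,0,0.0012],[0.003,0,0.002],[0.004,0,0.0026],[0.0056,0,0.0037],[0.0056,0,0.0037]],"turn":[[0,0,0],[0,0,0],[0,0,0],[0,0,0],[0,0,0],[0,0,0]],"grip":[0.45,0.45,0.45,0.45,0.45,0.45]}'; python3 g.py 148 1 49 30; python3 lid.py | grep lid
```

```text
clock: 9.43
tool_pos: [0.4478, 0.1487, 0.0514]
orientation: [-0.0, 60.0, 91.8]
force: [0.4, -16.2, 8.7]
opening: 0.0393
t 9.43 dock tcp mm [145.9   0.4  51.4] F dock [-16.2   0.1   8.7] M [-4.8  0.2  0.2] open 0.0393 J [ 14.  16. -25. -40. -49.  15.]
axes dock: x [ 0.5  -0.   -0.87] y [ 0.  1. -0.] z [ 0.87 -0.    0.5 ]
1 delta [0.0031 0.0006 0.0006] turn [-0.1 -0.   0.1]
-1 delta [0.0031 0.0006 0.0006] turn [1.799e+02 1.000e-01 0.000e+00]
lid n 158 front x [241.9 253.8] nose-up deg -12.6 roll 0.2 z at x200 95.3
lid n 44 front x [132.5 158.8] nose-up deg -29.4 roll 0.4 z at x200 47.9
```

```bash
python3 -m crank '{"delta_pos":[[0.001,0,0.0003],[0.002,0,0.0005],[0.003,0,0.0002],[0.004,0,-0.0002],[0.0053,0,-0.0008],[0.0053,0,-0.0008]],"turn":[[0,0,0],[0,0,0],[0,0,0],[0,0,0],[0,0,0],[0,0,0]],"grip":[0.45,0.45,0.45,0.45,0.45,0.45]}'; python3 g.py 148 1 49 30
python3 - <<'E'
from h import *
import g
for nm in("top","side"):
    s=snapshot(nm); q=(cloud(s)-g.O)@g.D.T
    for a in(.13,.14,.22,.23,.235,.24,.245,.25,.255):
        m=(abs(q[...,1])<.035)&(q[...,0]>a)&(q[...,0]<a+.005)&(q[...,2]>.078)&(q[...,2]<.105)
        print(nm,a,m.sum(),np.round(np.median(q[m],0)[2]*1000,1) if m.any() else "")
    cv2.imwrite(f"pics/d_{nm}.png",cv2.resize(s["pixels"][100:300,130:330],None,fx=3,fy=3))
E
```

```text
clock: 10.03
tool_pos: [0.4474, 0.1499, 0.0451]
orientation: [0.1, 60.1, 91.8]
force: [2.2, -14.7, -1.0]
opening: 0.0394
t 10.03 dock tcp mm [147.1   0.7  45.1] F dock [-14.8  -1.7  -1. ] M [-7.  -0.6 -0.2] open 0.0394 J [ 14.  16. -26. -40. -49.  15.]
axes dock: x [ 0.5  -0.   -0.87] y [0. 1. 0.] z [ 0.87 -0.    0.5 ]
1 delta [-0.0029  0.0003  0.0027] turn [-0.2 -0.1  0. ]
-1 delta [-0.0029  0.0003  0.0027] turn [1.798e+02 1.000e-01 2.000e-01]
t 10.03 dock tcp mm [147.1   0.7  45.1] F dock [-14.8  -1.7  -1. ] M [-7.  -0.6 -0.2] open 0.0394 J [ 14.  16. -26. -40. -49.  15.]
axes dock: x [ 0.5  -0.   -0.87] y [0. 1. 0.] z [ 0.87 -0.    0.5 ]
top 0.13 0 
top 0.14 0 
top 0.22 0 
top 0.23 0 
top 0.235 0 
top 0.24 11 84.3
top 0.245 58 84.4
top 0.25 57 83.9
top 0.255 0 
side 0.13 1 80.4
side 0.14 0 
side 0.22 0 
side 0.23 0 
side 0.235 0 
side 0.24 0 
side 0.245 2 85.6
side 0.25 12 84.9
side 0.255 6 84.1
```

View pics/d_side.png

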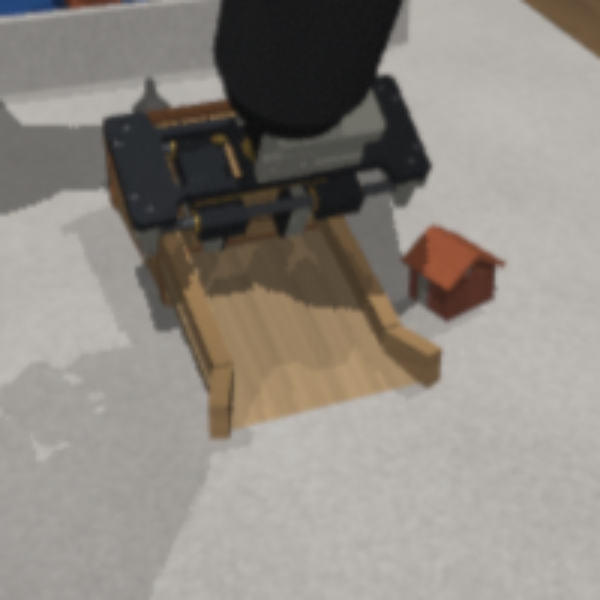

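The lid front reads level at about 84 mm and the upward force is gone, so the back seems to have dropped. I'll ease off slowly, moving slightly down.

```bash
python3 -m crank '{"delta_pos":[[0.0007,0,-0.0007],[0.0003,0,-0.0015],[-0.0003,0,-0.0025],[-0.0008,0,-0.0035],[-0.0014,0,-0.0045],[-0.002,0,-0.0055],[-0.0025,0,-0.0065],[-0.0025,0,-0.0065]],"turn":[[0,0,0],[0,0,0],[0,0,0],[0,0,0],[0,0,0],[0,0,0],[0,0,0],[0,0,0]],"grip":[0.45,0.45,0.45,0.45,0.45,0.45,0.45,0.45]}'; python3 g.py 30 1 130 30
```

```text
clock: 10.8
tool_pos: [0.4467, 0.1465, 0.045]
orientation: [0.3, 59.8, 92.0]
force: [-0.1, -0.1, -0.8]
opening: 0.0392
t 10.8 dock tcp mm [143.7   1.5  45. ] F dock [-0.1  0.1 -0.8] M [-1.8  0.  -0. ] open 0.0392 J [ 13.  17. -26. -41. -49.  16.]
axes dock: x [ 0.5   0.   -0.86] y [0. 1. 0.] z [ 0.86 -0.    0.5 ]
1 delta [-0.1306 -0.0006 -0.0555] turn [-0.2  0.2 -0. ]
-1 delta [-0.1306 -0.0006 -0.0555] turn [ 1.798e+02 -1.000e-01 -3.000e-01]
```

```bash
python3 -m crank '{"delta_pos":[[-0.005,0,-0.008],[-0.010,0,-0.017],[-0.030,0,-0.035],[-0.060,0,-0.050],[-0.090,0,-0.065],[-0.125,0,-0.080],[-0.160,0,-0.095],[-0.195,0,-0.110],[-0.225,0,-0.122],[-0.256,0,-0.133],[-0.256,0,-0.133],[-0.256,0,-0.133]],"turn":[[0,0,0],[0,0,0],[0,0,0],[0,0,0],[0,0,0],[0,0,0],[0,0,0],[0,0,0],[0,0,0],[0,0,0],[0,0,0],[0,0,0]],"grip":[0.45,0.45,0.45,0.45,0.45,0.45,0.45,0.45,0.45,0.45,0.45,0.45]}'; python3 g.py
python3 - <<'E'
from h import *
import g,lid
from fit import comp
for nm in("top","side"):
    s=snapshot(nm); w=cloud(s); q=(w-g.O)@g.D.T
    c=comp(q,(.13,.262,-.048,.048),.072,.1)[0]; print(nm,c)
    m=(q[...,0]>.16)&(q[...,0]<.24)&(abs(q[...,1])<.038)&(q[...,2]>.07)&(q[...,2]<.1); p=q[m]
    if len(p)>20: print("n",len(p),"plane slope deg x,y, z200",np.round(np.degrees(np.arctan((t:=np.linalg.lstsq(np.c_[p[:,0]-.2,p[:,1],np.ones(len(p))],p[:,2],rcond=None)[0])[:2])),2),t[2])
    print("house",comp(w,(.52,.65,-.0,.15),.012,.06)[0],"pagoda",comp(w,(.35,.5,.305,.37),.01,.1)[0])
    cv2.imwrite(f"pics/e_{nm}.png",cv2.resize(s["pixels"][100:300,120:320],None,fx=2.9,fy=2.9))
a,b=[cv2.imread(f"pics/e_{n}.png") for n in("top","side")]
cv2.imwrite("pics/e.png",cv2.resize(np.hstack([a,b]),(800,400)))
E
```

```text
clock: 11.8
tool_pos: [0.4549, -0.0989, 0.2002]
orientation: [0.1, 59.8, 91.6]
force: [-0.2, -0.6, -1.6]
opening: 0.0396
t 11.8 dock tcp mm [-101.8    1.4  200.2] F dock [-0.6  0.2 -1.6] M [-1.6  0.1 -0. ] open 0.0396 J [-14.  12. -10. -30. -79.  24.]
axes dock: x [ 0.5  -0.   -0.86] y [0.01 1.   0.  ] z [ 0.86 -0.01  0.5 ]
t 11.8 dock tcp mm [-101.8    1.4  200.2] F dock [-0.6  0.2 -1.6] M [-1.6  0.1 -0. ] open 0.0396 J [-14.  12. -10. -30. -79.  24.]
axes dock: x [ 0.5  -0.   -0.86] y [0.01 1.   0.  ] z [ 0.86 -0.01  0.5 ]
top (1592, [0.2002, -0.0041, 0.0841], [200.8, -4.7], [100.6, 86.7], 0.1, 0.091, np.float64(-2.05))
n 1101 plane slope deg x,y, z200 [0.   0.18] 0.08420963770728648
house (413, [0.5754, 0.0873, 0.0411], [577.5, 88.1], [55.5, 47.9], 17.8, 0.054, np.float64(-161.71)) pagoda (273, [0.4243, 0.3352, 0.0456], [424.9, 338.5], [36.5, 41.8], 67.5, 0.084, np.float64(164.02))
side (718, [0.1943, 0.0153, 0.0832], [201.7, 9.5], [103.0, 59.8], 0.1, 0.087, np.float64(175.81))
n 430 plane slope deg x,y, z200 [-0.3 -0.3] 0.08466383659046614
house (582, [0.5704, 0.0806, 0.034], [576.7, 87.9], [58.2, 49.4], 15.8, 0.052, np.float64(147.45)) pagoda (72, [0.4239, 0.3377, 0.0676], [423.6, 336.7], [17.9, 28.7], 71.6, 0.084, np.float64(171.29))
```

View pics/e.png

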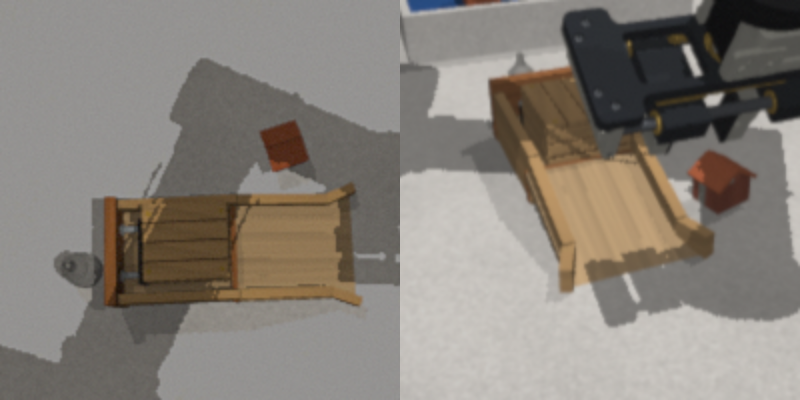

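The crate lies level at dock x ≈ 200 mm, the lid is at 84 mm, its back is behind the lip and the figures have not moved. I'll hand it in.

```bash
python3 -c "from plant import *; print(close_job())"
```

```text
the job is handed in; nothing more can be done
None
```

The crate is home in its dock: level, its back edge behind the lip, and it stayed there when I let go. I handed the job in at about 12 s of robot time.

I squared it with two open fingertips on its rear face, then pushed it up the ramp between the rails and over the lip. From there I pressed it against the pad while moving the fingers down until the back dropped. After that I eased off and moved the gripper clear.

**Last checks**
- **Position:** the crate's centre is at dock x = 200 to 201 mm in the top view. The lid slopes less than 0.4° and sits at 84 mm, where 83.5 mm is expected.
- **Release:** the force on the gripper fell to about zero within 3.4 mm of backing off, so the lip is holding the crate.
- **Pad:** the push peaked at about 16 N in the readings between moves, and I estimate the pad went in about 8 of its 20 mm. I did not measure the pad's travel directly.
- **Figures:** the house and the pagoda read within about 2 mm of where they started.

**What disagreed:** the crate's sideways position reads about -4 to -5 mm in the top view, which fits the gap between the rails. The side view gave +9 mm, but the gripper hid part of the lid there, so I did not use that value.

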